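# Screw down the plant stand's foot onto a board

### The job

The screw foot of the geranium stand hangs in the air. Lay the plywood board flat on the shelf under it and let go of the board, then turn the foot's T-handle clockwise until the rubber sole just touches the board: the whole sole on the board, in contact but only lightly pressed. Leave the other things on the shelf where they are.

Things in the scene. Friction and masses are not known exactly. Their poses are not given: they have to be found in the camera images.
- board: Loose plywood board 160 x 56 x 12 mm, 85 g, lying flat on the white shelf (z = 0). Origin at the centre of its underside, x along its length, y across its width, z up. It starts at one of three places around the stand, the steel hinge and the hex key case lying at the other two.
- stand: Fixed dark steel plant stand. Origin on the shelf, straight below the screw's axis. Deck on four legs to the +y side (y 110 to 330 mm, x +-80 mm, top 90 mm high), on it at y = 235 mm a pot (radius 66, rim 206 mm high; leaves to 320 mm). An arm 36 mm wide (78 to 90 mm high) runs to a boss (radius 17, 68 to 94 mm high) round the screw. Open below the foot on the -x, -y and +x sides.
- knob (a joint): Turn of the screw in rad, growing clockwise seen from above, 0 (highest) to 4.2; starts at 0.6 to 1.6. Steep thread: each rad lowers handle and foot by 3.82 mm. The unpressed sole's underside is (24 - 3.82 x value) mm above the shelf, so it meets the top of the 12 mm board at 3.14 rad. It stays where it is left; turning takes about 0.12 N m.
- knob_grip (a point): Centre of the black T-handle on top of the screw: a bar 80 mm long, 16 mm wide, 28 mm high, turning with the screw. Site x along the bar, z up. 144 mm above the shelf at joint value 0, 3.82 mm lower per rad. Below the bar is a stem of radius 8 mm. At joint value 0 the bar lies along the stand's x axis.
- sole: Black rubber sole of the foot, a disc of radius 16 mm, 11 mm thick, that does not turn with the screw, under a steel plate of radius 20 mm. Origin at the centre of its underside, z up. It is springy: it gives 1 mm for each 3 N of load, up to 6 mm, so turning 0.34 rad past first touch presses it by 1.3 mm with about 4.5 N.
- leaf_hinge: Bystander: loose stainless steel hinge lying open flat, 110 x 76 x 12 mm; origin under its centre. To be left alone.
- hex_case: Bystander: loose grey plastic case of orange-handled hex keys, 130 x 75 x 28 mm; origin under its centre. To be left alone.
- washer_bowl: Bystander: loose white ceramic bowl of steel washers, rim radius 52 mm, 40 mm high; origin under its centre. To be left alone.
- screwdriver: Bystander: loose screwdriver about 200 mm long, lying on the left of the shelf. To be left alone.
- spare_pot: Bystander: empty terracotta pot, rim radius 45 mm, 80 mm high; origin under its centre. To be left alone.
Things that resemble listed ones, but are neither listed nor needed, are in the scene too. There is more than one size of the board; the one meant has the size given above.

How it is judged:
By the outcome, as a careful person would: the job done as asked, in the order asked, and still so for the second after the job is handed in, with the robot touching nothing.
It also fails if it takes over 72 s, if anything falls off the work surface, if the arm or the gripper's body presses on something with over 40 N, if the wrist force passes 120 N, or if a joint passes its speed limit or range.

### The arm

A 6-joint arm with a two-finger parallel gripper is mounted at the origin on the work surface. World frame = base frame: x ahead of the robot, y to its left, z up, the work surface at z = 0. Lengths are in m, angles in rad, forces in N, time in s.
With the tool pointing down it reaches from about 0.325 to 1 m from the base axis. Payload 5.1 kg.
Tool frame: the origin (TCP) lies on the centre line of the jaws, within the pads' length; the fingertips stand bot.tip_extent ahead of it and the grasp point (between the pads) is the TCP (bot.tip_extent is the distance from the TCP to the fingertips, in m); x points along the fingers, z is the direction in which the jaws open and shut, and the axes are right-handed (so a half turn about x gives the same grasp; the last joint's range is limited). The gripper opens to 85 mm and grips with 20 to 120 N. Pads are 22 mm wide; open, the fingers measure 114 mm over their backs; the gripper's body (76 mm by 85 mm) begins 54 mm behind the grasp point. The pads swing forward as they close: fully open they stand 13 mm farther back than shut.
Start: joints at [1.196, 0.124, 1.65, -0, 1.367, -0.083], TCP at [0.187, 0.623, 0.25] pointing down, gripper open.
Joint ranges: [-2.61, 2.61], [-1.02, 2.33], [0.03, 2.71], [-1.35, 4.49], [0.32, 2.68], [-2.91, 2.91]. Speed limits (rad/s): [2.57, 2.57, 3.14, 3.14, 3.14, 3.14].

### API

Orientations are given as a unit quaternion [w, x, y, z].
In Python, from rig import bot gives the robot as it stands.
- The arm moves only by the shell command python3 -m inch 'ROWS' [OPENING] [FORCE]. ROWS is JSON, a list of rows, each an object with "translation": the shift along the tool's x, y, z in units of 30 mm (1.0 is 30 mm), a list of three; "twist": the turn, a rotation vector about the tool's x, y, z in units of 6 degrees (1.0 is 6 degrees), a list of three. In form: [{"translation": [tx, ty, tz], "twist": [ax, ay, az]}, ...]. A call has 1 to 20 rows; each row is the pose to reach, as a shift and turn from the pose commanded when the call began, along the tool's axes at that moment; what a row does not reach only later rows make up. A row lasts 1/8 s, in which the tool goes at most 62.5 mm and 10.7 degrees, less where a joint would pass 70% of its speed; a pose out of reach is approached as far as the arm can. A call with a gripper value outside its range is refused whole. OPENING is the finger opening in mm, from 0 to 85.4, set as the call begins (- or left out, the last holds). The fingers move at their own pace and stop on an object; FORCE is the grip in N (left out, the last holds). Time passes only in rows, so rows that repeat a pose let the fingers close. It gives the time, the measured TCP pose, the force and the opening at its end, in the units of the state.
- bot.read_state(): the state, without advancing time (a new reading comes with each control period).
- bot.snapshot(name): name is "side" or "top"; returns a dict with "color" (420x560x3 uint8, red, green, blue), "fx", "fy", "cx", "cy" (pixels), "D" ([k1, k2, p1, p2, k3] as OpenCV has them; the pictures are not rectified), "rvec" (rotation vector, rad) and "tvec" (3), from world to camera coordinates, as OpenCV has them. Camera axes: x right, y down, z forward; pixel columns grow to the right and rows downward; lengths in m; the calibration is good to about 2 mm. A picture is of the moment at which its call begins. There is no depth.
- bot.sign_off(): hands the job in, once; it reports no verdict.
The state is a dict: "time_s": time; "qpos": joint angles; "joint_vel": joint speeds; "tau": joint torques, N m; "tcp_pos": TCP position; "tcp_rot": TCP orientation; "ft_force": force on the tool from outside, world axes, zero at the start; "ft_torque": the same for the moment, N m; "width": finger opening in m.
Only numpy, scipy, OpenCV 4.12 (cv2) and the standard library are available. Lean on these libraries where they do the work, as an engineer would, in place of code of your own. Each camera call takes 0.05 s, during which the arm holds its last target. There are 200 camera calls.

## Working session

There is one attempt and no reset: what is moved stays moved. The work goes in short steps, Python scripts to look and compute and a shell command to move; the robot and the scene stay as the last step left them, time stands still between calls to the robot, and variables do not carry over. Pictures are saved under pics/ and viewed, about 8 in all and at most 12, crops included, and the job is handed in when it is done.

```bash
mkdir -p pics; ls; cat > h.py <<'E'
import numpy as np, cv2
from rig import bot
from scipy.spatial.transform import Rotation as R
def snap(n,f=None):
    s=bot.snapshot(n)
    if f: cv2.imwrite('pics/'+f,s['color'][:,:,::-1])
    return s
def cam(s):
    K=np.array([[s['fx'],0,s['cx']],[0,s['fy'],s['cy']],[0,0,1.]]);Rm=cv2.Rodrigues(np.array(s['rvec'],float))[0]
    return K,np.array(s['D'],float),Rm,np.array(s['tvec'],float).ravel()
def ray(s,px):
    K,D,Rm,t=cam(s);u=cv2.undistortPoints(np.array(px,float).reshape(-1,1,2),K,D).reshape(-1,2)
    return -Rm.T@t,(np.c_[u,np.ones(len(u))]@Rm)
def plane(s,px,z):
    c,d=ray(s,px);return c+d*((z-c[2])/d[:,2])[:,None]
def proj(s,P):
    K,D,Rm,t=cam(s);return cv2.projectPoints(np.array(P,float).reshape(-1,1,3),np.array(s['rvec'],float),t,K,D)[0].reshape(-1,2)
def tri(s1,p1,s2,p2):
    c1,d1=ray(s1,p1);c2,d2=ray(s2,p2);d1=d1[0];d2=d2[0]
    k=np.linalg.lstsq(np.c_[d1,-d2],c2-c1,rcond=None)[0];a=c1+k[0]*d1;b=c2+k[1]*d2
    return (a+b)/2,np.linalg.norm(a-b)
def tool():
    s=bot.read_state();q=s['tcp_rot'];return np.array(s['tcp_pos']),R.from_quat([q[1],q[2],q[3],q[0]])
E
python3 - <<'E'
from h import *
np.set_printoptions(precision=3,suppress=True)
a=snap('side');b=snap('top')
for n,s in(('side',a),('top',b)):
    cv2.imwrite('pics/%s0.png'%n,s['color'][:,:,::-1]); print(n,(-cam(s)[2].T@cam(s)[3]),s['fx'])
st=bot.read_state();p,r=tool();print(st,bot.tip_extent);print(r.as_matrix())
E
```

```text
pics
side [ 0.088 -1.138  0.943] 449.35393624440275
top [0.244 0.02  1.545] 482.0338107262567
{'time_s': 0.1, 'qpos': array([ 1.196,  0.124,  1.652,  0.   ,  1.368, -0.083]), 'joint_vel': array([ 0.   , -0.002, -0.006, -0.   , -0.001,  0.001]), 'tau': array([  0.   , -42.494, -36.665,  -0.   ,   0.004,  -0.   ]), 'tcp_pos': array([0.187, 0.622, 0.249]), 'tcp_rot': array([ 0.567, -0.422,  0.568,  0.422]), 'ft_force': array([-0.87 , -0.813,  0.391]), 'ft_torque': array([-0.03 , -0.036,  0.011]), 'width': 0.08559397694405392} 0.019
[[-0.001 -0.958  0.288]
 [-0.002  0.288  0.958]
 [-1.     0.    -0.002]]
```

View pics/side0.png

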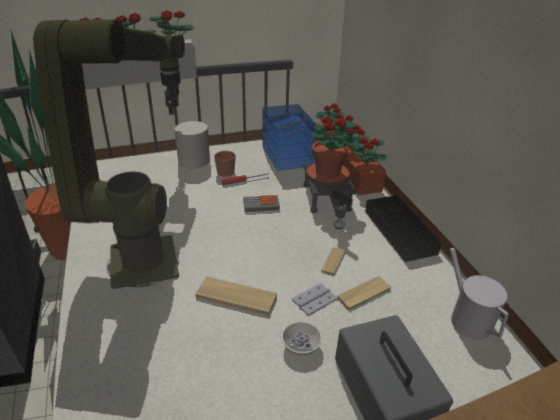

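View pics/top0.png

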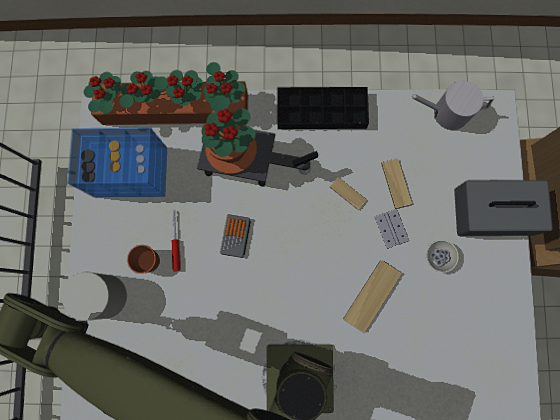

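The side view shows the stand at about (330,185) with its foot at (340,215). There are three wooden pieces: large (236,296), small (334,261) and medium (364,292). In the top view they sit at (373,296), (349,193) and (397,183), and the T-handle is at about (305,158). Next I measure their sizes.

```bash
python3 - <<'E'
from h import *
np.set_printoptions(precision=4,suppress=True)
b=snap('top');a=snap('side')
for n,s,z in(('top',b,.012),('side',a,.012)):
    hsv=cv2.cvtColor(s['color'],cv2.COLOR_RGB2HSV)
    m=cv2.inRange(hsv,(10,60,70),(28,255,255));m=cv2.morphologyEx(m,cv2.MORPH_OPEN,np.ones((3,3)))
    for c in cv2.findContours(m,0,cv2.CHAIN_APPROX_NONE)[0]:
        if cv2.contourArea(c)<150: continue
        P=plane(s,c.reshape(-1,2),z)[:,:2]
        r=cv2.minAreaRect((P*1000).astype(np.float32))
        M=cv2.moments(c);print(n,(M['m10']/M['m00'],M['m01']/M['m00']),r)
I=b['color'][120:250,270:440,::-1];I=cv2.resize(I,None,fx=4,fy=4,interpolation=cv2.INTER_CUBIC)
J=a['color'][170:320,290:400,::-1];J=cv2.resize(J,None,fx=4,fy=4,interpolation=cv2.INTER_CUBIC)
cv2.imwrite('pics/c1.png',I);cv2.imwrite('pics/c2.png',J)
E
```

```text
top (372.22623987354274, 295.79727326615296) ((250.57723999023438, -231.65260314941406), (78.41883087158203, 221.63340759277344), 56.22872543334961)
top (545.9461050724638, 255.61820652173913) ((376.24908447265625, -802.8384399414062), (79.25316619873047, 67.84453582763672), 89.62699890136719)
top (347.96304849884524, 193.04157043879908) ((580.2398681640625, -161.54791259765625), (119.86158752441406, 42.64290237426758), 50.1741828918457)
top (396.22207115341035, 182.94584183095398) ((613.515380859375, -320.4608459472656), (158.8702392578125, 56.076072692871094), 14.522281646728516)
top (114.18276972624798, 155.46779388083735) ((712.069580078125, 613.0192260742188), (103.10939025878906, 32.6977653503418), 6.40313720703125)
top (530.4257641921397, 157.90101892285296) ((695.927001953125, -780.0499267578125), (41.286476135253906, 141.8338165283203), 84.63137817382812)
side (516.6710322874034, 399.7505684402001) ((798.61376953125, -801.8084716796875), (422.6734313964844, 137.80526733398438), 2.777682304382324)
side (363.48629050532514, 292.08452300022657) ((612.4368286132812, -326.3955383300781), (162.83741760253906, 60.41963195800781), 14.852497100830078)
side (235.82055311125077, 295.1505342551854) ((249.20852661132812, -234.50808715820312), (87.81656646728516, 222.8963165283203), 56.37704849243164)
side (332.9237472766884, 260.3267973856209) ((578.7421264648438, -169.63772583007812), (124.90696716308594, 41.54263687133789), 50.08627700805664)
```

View pics/c1.png

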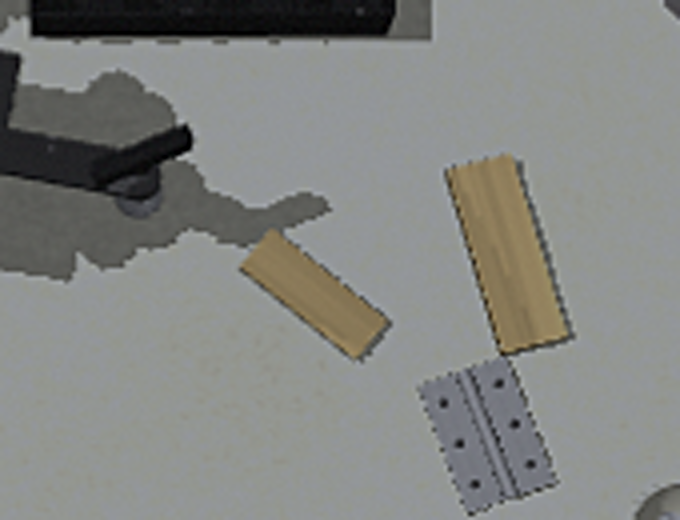

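View pics/c2.png

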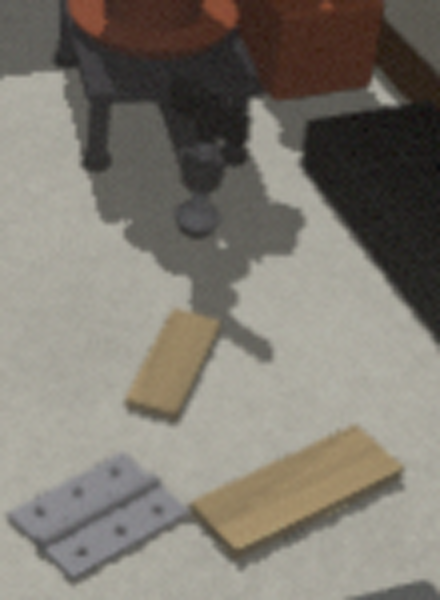

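The three candidates in the top view are (348,193) at 120x43 mm, (396,183) at 159x56 mm and (372,296) at 222x78 mm. Only the one at (396,183) matches 160x56, and the crop shows it lying beside the hinge, almost touching it. Next I measure the handle, foot and stand.

```bash
python3 - <<'E'
from h import *
np.set_printoptions(precision=4,suppress=True)
b=snap('top');a=snap('side')
def crop(s,x,y,w,h,k):
    I=s['color'][y:y+h,x:x+w,::-1].astype(float);I=np.clip(255*(I/140)**.5,0,255).astype(np.uint8)
    return cv2.resize(I,None,fx=k,fy=k,interpolation=cv2.INTER_CUBIC)
A=crop(b,260,135,66,60,6);B=crop(a,305,165,66,75,6)
H=np.zeros((450,800,3),np.uint8);H[:A.shape[0],:A.shape[1]]=A;H[:B.shape[0],400:400+B.shape[1]]=B
cv2.imwrite('pics/c3.png',H)
E
```

```text
(no output)
```

View pics/c3.png

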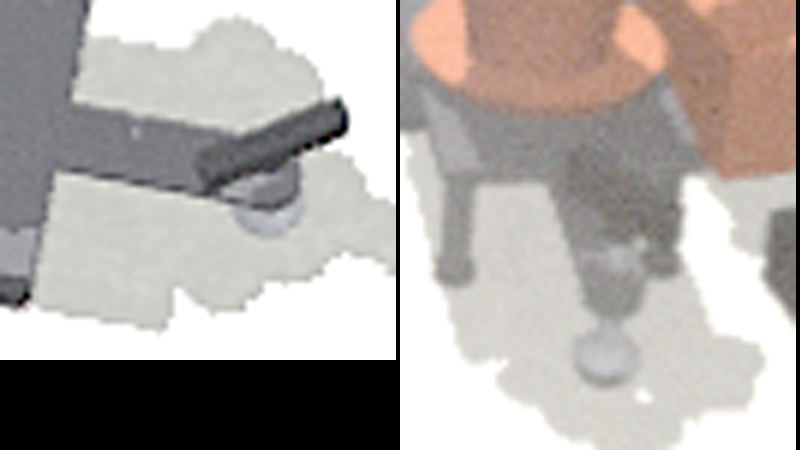

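Top crop: the T-handle bar runs from about px (293.7,163.3) to (317.3,153.3). The plate rim is visible with its centre near (304.7,168.5), and the arm edges slope about 11°. Side crop: the foot plate is at about (339.3,224).

```bash
python3 - <<'E'
from h import *
np.set_printoptions(precision=4,suppress=True)
b=snap('top');a=snap('side')
T=lambda x,y:(260+x/6-.4,135+y/6-.4)
S=lambda x,y:(305+(x-400)/6-.4,165+y/6-.4)
print('plate',tri(b,T(268,201),a,S(607,352)), plane(b,T(268,201),.033),plane(a,S(607,352),.033))
e1=plane(b,[T(72,102),T(240,135)],.09);e2=plane(b,[T(55,170),T(205,203)],.09)
for e in(e1,e2): d=e[0]-e[1];print('arm y dir',e,np.degrees(np.arctan2(d[1],d[0]))-90)
h=plane(b,[T(198,150),T(339,98)],.154);d=h[1]-h[0];print('handle far edge',h,np.linalg.norm(d),np.degrees(np.arctan2(d[1],d[0])))
print('boss', plane(b,T(266,172),.068))
# board corners both views
for n,s in(('t',b),('s',a)):
    hsv=cv2.cvtColor(s['color'],cv2.COLOR_RGB2HSV);m=cv2.inRange(hsv,(10,60,70),(28,255,255))
    for c in cv2.findContours(m,0,2)[0]:
        if cv2.contourArea(c)<150: continue
        x,y,w,h=cv2.boundingRect(c)
        if (n=='t' and abs(x+w/2-396)<8 and abs(y+h/2-183)<8)or(n=='s' and abs(x+w/2-364)<8 and abs(y+h/2-292)<8):
            q=cv2.boxPoints(cv2.minAreaRect(c));print(n,q.tolist());print(plane(s,cv2.approxPolyDP(c,4,True).reshape(-1,2),.012)[:,:2],cv2.approxPolyDP(c,4,True).reshape(-1,2).tolist())
E
```

```text
plate (array([ 0.6597, -0.0199,  0.0323]), np.float64(0.0023585868947926317)) [[ 0.6584 -0.0196  0.033 ]] [[ 0.6606 -0.0208  0.033 ]]
arm y dir [[ 0.6966  0.0839  0.09  ]
 [ 0.6783 -0.0038  0.09  ]] -11.79235868373111
arm y dir [[0.6599 0.0926 0.09  ]
 [0.6418 0.0146 0.09  ]] -13.059424540224015
handle far edge [[ 0.6516  0.0183  0.154 ]
 [ 0.6782 -0.0523  0.154 ]] 0.07538747892749868 -69.30725579233905
boss [[ 0.6646 -0.0177  0.068 ]]
t [[380.7665100097656, 162.37542724609375], [397.3599548339844, 157.32525634765625], [411.4568176269531, 203.64358520507812], [394.8633728027344, 208.69375610351562]]
[[ 0.6943 -0.3163]
 [ 0.6739 -0.2759]
 [ 0.5332 -0.3229]
 [ 0.5463 -0.3658]] [[394, 159], [382, 165], [398, 207], [411, 203]]
s [[337.0926818847656, 295.0341796875], [383.3219299316406, 273.69757080078125], [390.5511779785156, 289.3609619140625], [344.3219299316406, 310.69757080078125]]
[[ 0.6942 -0.3267]
 [ 0.6772 -0.2809]
 [ 0.53   -0.3242]
 [ 0.5458 -0.3735]] [[389, 286], [377, 277], [338, 297], [350, 308]]
```

```bash
cat >> h.py <<'E'
def goto(p,jaw,q=None):
    """rows: shift & twist to a tool-down pose at p with jaw angle (deg)"""
    p0,r0=tool();j=np.radians(jaw);z=np.array([np.cos(j),np.sin(j),0]);x=np.array([0,0,-1.])
    Rt=R.from_matrix(np.c_[x,np.cross(z,x),z])
    return np.round(r0.inv().apply(np.array(p)-p0)/.03,3),np.round(np.degrees((r0.inv()*Rt).as_rotvec())/6,3)
E
python3 - <<'E'
from h import *
b=snap('top');g=cv2.cvtColor(b['color'],cv2.COLOR_RGB2GRAY).astype(np.float32)
g=cv2.GaussianBlur(g,(0,0),.7)
def edge(p,q,n=14,w=4):   # subpixel gradient peak along normals of a guessed line
    p,q=np.array(p,float),np.array(q,float);d=(q-p)/np.linalg.norm(q-p);nn=np.array([-d[1],d[0]]);out=[]
    t=np.arange(-w,w+.01,.25)
    for k in np.linspace(.05,.95,n):
        P=p+k*(q-p)+t[:,None]*nn
        v=cv2.remap(g,P[:,0].astype(np.float32)[None],P[:,1].astype(np.float32)[None],1)[0]
        gr=np.abs(np.gradient(v));gr=gr*(gr>.5*gr.max());out.append((P*gr[:,None]).sum(0)/gr.sum())
    return np.array(out)
T=lambda x,y:(260+x/6-.4,135+y/6-.4)
for n,p,q in(('armU',T(80,103),T(225,133)),('armL',T(60,171),T(190,198)),('deck',T(88,10),T(75,95)),('deck2',T(53,178),T(44,230))):
    P=plane(b,edge(p,q),.09)[:,:2]
    vx,vy,x,y=cv2.fitLine(P.astype(np.float32),cv2.DIST_HUBER,0,.001,.001).ravel()
    r=np.abs((P-[x,y])@[-vy,vx]);a=np.degrees(np.arctan2(vy,vx));print(n,a,(a+45)%90-45,r.max(),(x,y))
print(goto([.575,-.3315,.10],-75.5))
E
```

```text
armU 78.77593 -11.224068 0.0009440208840418276 (np.float32(0.6878209), np.float32(0.038003772))
armL 78.9519 -11.048103 0.0005424353258951961 (np.float32(0.6516765), np.float32(0.05231016))
deck -11.441102 -11.441101 0.001050055280685564 (np.float32(0.7233068), np.float32(0.07904903))
deck2 -10.982947 -10.982948 0.0006043434360362146 (np.float32(0.64134175), np.float32(0.09535167))
(array([  5.011, -21.535, -26.733]), array([ 2.4797e+01, -1.0000e-03,  2.0000e-03]))
```

```bash
python3 - <<'E'
from h import *
print(goto([.567,-.3335,.10],-75.5))
E
python3 -m inch '[{"translation":[0.1,-0.6,-0.7],"twist":[0.7,0,0]},{"translation":[0.2,-1.5,-1.9],"twist":[1.8,0,0]},{"translation":[0.4,-2.6,-3.2],"twist":[3,0,0]},{"translation":[0.7,-3.8,-4.7],"twist":[4.4,0,0]},{"translation":[1,-5.1,-6.3],"twist":[5.9,0,0]},{"translation":[1.2,-6.4,-7.9],"twist":[7.4,0,0]},{"translation":[1.5,-7.7,-9.5],"twist":[8.9,0,0]},{"translation":[1.8,-9,-11.1],"twist":[10.4,0,0]},{"translation":[2,-10.3,-12.7],"twist":[11.9,0,0]},{"translation":[2.3,-11.6,-14.4],"twist":[13.4,0,0]},{"translation":[2.6,-12.9,-16],"twist":[14.9,0,0]},{"translation":[2.9,-14.2,-17.6],"twist":[16.4,0,0]},{"translation":[3.2,-15.5,-19.2],"twist":[17.9,0,0]},{"translation":[3.5,-16.8,-20.9],"twist":[19.4,0,0]},{"translation":[3.8,-18.1,-22.5],"twist":[20.9,0,0]},{"translation":[4.1,-19.2,-24],"twist":[22.3,0,0]},{"translation":[4.3,-20.1,-25.2],"twist":[23.4,0,0]},{"translation":[4.5,-20.8,-26.1],"twist":[24.3,0,0]},{"translation":[4.6,-21.2,-26.6],"twist":[24.8,0,0]},{"translation":[4.6,-21.3,-26.7],"twist":[24.8,0,0]}]' 70 40
```

```text
(array([  5.011, -21.298, -26.873]), array([ 2.4797e+01, -1.0000e-03,  2.0000e-03]))
time_s: 2.95
tcp_pos: [0.5686, -0.3288, 0.112]
tcp_rot: [0.559, 0.433, 0.559, -0.433]
ft_force: [-0.3, 0.8, -0.3]
width: 0.0699
```

```bash
python3 - <<'E'
from h import *
print(goto([.567,-.3335,.05],-75.5))
s=snap('top');a=snap('side')
A=cv2.resize(s['color'][140:240,340:440,::-1],None,fx=4,fy=4,interpolation=2);B=cv2.resize(a['color'][235:335,300:400,::-1],None,fx=4,fy=4,interpolation=2)
cv2.imwrite('pics/c4.png',np.hstack([A,B]))
E
```

```text
(array([ 2.068, -0.09 ,  0.138]), array([-0.004, -0.006,  0.003]))
```

View pics/c4.png

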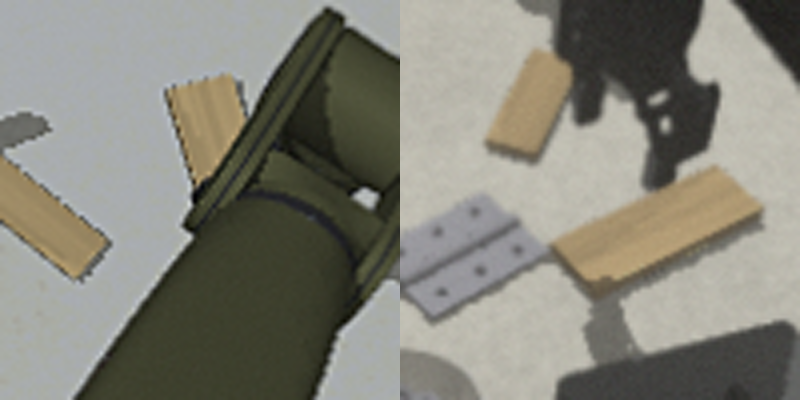

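```bash
python3 - <<'E'
from h import *
a=snap('side');p,r=tool();print(p)
z=r.apply([0,0,1])
for dz in(.019,.012,.006):
  for k in(.035,-.035): print(dz,k,proj(a,p+k*z-[0,0,dz]))
E
```

```text
[ 0.56854453 -0.32755295  0.11256198]
0.019 0.035 [[362.14741071 281.79887195]]
0.019 -0.035 [[346.27710054 267.02425485]]
0.012 0.035 [[362.48072086 279.93260419]]
0.012 -0.035 [[346.54340529 265.17278632]]
0.006 0.035 [[362.76789227 278.32234288]]
0.006 -0.035 [[346.77278988 263.57583536]]
```

```bash
python3 -m inch '[{"translation":[0.5,-0.1,0.1],"twist":[0,0,0]},{"translation":[1.2,-0.1,0.1],"twist":[0,0,0]},{"translation":[1.8,-0.1,0.14],"twist":[0,0,0]},{"translation":[2.1,-0.1,0.14],"twist":[0,0,0]},{"translation":[2.4,-0.1,0.14],"twist":[0,0,0]},{"translation":[2.4,-0.1,0.14],"twist":[0,0,0]}]'
```

```text
time_s: 3.85
tcp_pos: [0.5664, -0.333, 0.0395]
tcp_rot: [0.559, 0.433, 0.559, -0.433]
ft_force: [0.7, 0.2, 0.3]
width: 0.07
```

```bash
python3 -m inch '[{"translation":[0.2,0,0],"twist":[0,0,0]},{"translation":[0.4,0,0],"twist":[0,0,0]},{"translation":[0.5,0,0],"twist":[0,0,0]},{"translation":[0.5,0,0],"twist":[0,0,0]}]'
```

```text
time_s: 4.35
tcp_pos: [0.5665, -0.3331, 0.025]
tcp_rot: [0.559, 0.433, 0.559, -0.433]
ft_force: [1.3, -0.7, -0.3]
width: 0.0699
```

```bash
python3 -m inch '[{"translation":[0,0,0],"twist":[0,0,0]},{"translation":[0,0,0],"twist":[0,0,0]},{"translation":[0,0,0],"twist":[0,0,0]},{"translation":[0,0,0],"twist":[0,0,0]},{"translation":[0,0,0],"twist":[0,0,0]},{"translation":[0,0,0],"twist":[0,0,0]}]' 50 50
```

```text
time_s: 5.1
tcp_pos: [0.5672, -0.3336, 0.0263]
tcp_rot: [0.559, 0.433, 0.559, -0.433]
ft_force: [-0.6, 0.9, 5.6]
width: 0.0525
```

The width reads 52.5 mm with an upward force of 5.6 N, so the tips have closed on top of the board and not around it. I'll reopen and go lower.

```bash
python3 -m inch '[{"translation":[0,0,0],"twist":[0,0,0]},{"translation":[-0.1,0,0],"twist":[0,0,0]},{"translation":[-0.1,0,0],"twist":[0,0,0]},{"translation":[-0.1,0,0],"twist":[0,0,0]},{"translation":[0.0,0,0],"twist":[0,0,0]},{"translation":[0.15,0,0],"twist":[0,0,0]},{"translation":[0.28,0,0],"twist":[0,0,0]},{"translation":[0.28,0,0],"twist":[0,0,0]}]' 70 50
```

```text
time_s: 6.1
tcp_pos: [0.5663, -0.333, 0.0162]
tcp_rot: [0.559, 0.433, 0.559, -0.433]
ft_force: [-0.8, 0.3, 0.1]
width: 0.0698
```

```bash
python3 -m inch '[{"translation":[0,0,0],"twist":[0,0,0]},{"translation":[0,0,0],"twist":[0,0,0]},{"translation":[0,0,0],"twist":[0,0,0]},{"translation":[0,0,0],"twist":[0,0,0]},{"translation":[0,0,0],"twist":[0,0,0]},{"translation":[0,0,0],"twist":[0,0,0]}]' 50 50
```

```text
time_s: 6.85
tcp_pos: [0.5669, -0.3334, 0.0172]
tcp_rot: [0.559, 0.433, 0.559, -0.433]
ft_force: [0.2, -0.6, 2.3]
width: 0.0548
```

```bash
python3 -m inch '[{"translation":[-0.1,0,0],"twist":[0,0,0]},{"translation":[-0.3,0,0],"twist":[0,0,0]},{"translation":[-0.7,0,0],"twist":[0,0,0]},{"translation":[-1.1,0,0],"twist":[0,0,0]},{"translation":[-1.4,0,0],"twist":[0,0,0]},{"translation":[-1.5,0,0],"twist":[0,0,0]},{"translation":[-1.5,0,0],"twist":[0,0,0]}]'
python3 - <<'E'
from h import *
a=snap('side')
B=cv2.resize(a['color'][210:330,290:410,::-1],None,fx=4,fy=4,interpolation=2)
cv2.imwrite('pics/c5.png',B)
E
```

```text
time_s: 7.72
tcp_pos: [0.5668, -0.3333, 0.0622]
tcp_rot: [0.559, 0.433, 0.559, -0.433]
ft_force: [-0.5, -0.4, -1.2]
width: 0.0544
```

View pics/c5.png

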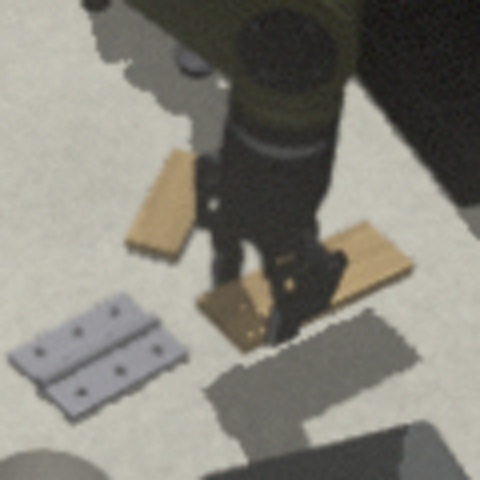

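The board is held level at about crop (300,290), the hinge hasn't moved, and the stand is clear. I'll move to a standoff in front of the foot.

```bash
python3 - <<'E'
from h import *
print(goto([.442,-.0758,.0622],-75.5),goto([.442,-.0758,.0195],-75.5))
E
```

```text
(array([-0.012, -1.875, -9.344]), array([-0.003, -0.003,  0.002])) (array([ 1.411, -1.874, -9.344]), array([-0.003, -0.003,  0.002]))
```

```bash
python3 -m inch '[{"translation":[0,-0.1,-0.4],"twist":[0,0,0]},{"translation":[0,-0.3,-1.3],"twist":[0,0,0]},{"translation":[0,-0.5,-2.6],"twist":[0,0,0]},{"translation":[0,-0.8,-4],"twist":[0,0,0]},{"translation":[0,-1.1,-5.4],"twist":[0,0,0]},{"translation":[0,-1.4,-6.8],"twist":[0,0,0]},{"translation":[0,-1.6,-8],"twist":[0,0,0]},{"translation":[0,-1.8,-8.9],"twist":[0,0,0]},{"translation":[0,-1.87,-9.3],"twist":[0,0,0]},{"translation":[0.3,-1.87,-9.34],"twist":[0,0,0]},{"translation":[0.8,-1.87,-9.34],"twist":[0,0,0]},{"translation":[1.2,-1.87,-9.34],"twist":[0,0,0]},{"translation":[1.4,-1.87,-9.34],"twist":[0,0,0]},{"translation":[1.4,-1.87,-9.34],"twist":[0,0,0]}]'
python3 - <<'E'
from h import *
b=snap('top');a=snap('side')
for n,s in(('top',b),('side',a)):
    hsv=cv2.cvtColor(s['color'],cv2.COLOR_RGB2HSV)
    m=cv2.inRange(hsv,(10,60,50),(28,255,255));m=cv2.morphologyEx(m,cv2.MORPH_OPEN,np.ones((3,3)))
    for c in cv2.findContours(m,0,cv2.CHAIN_APPROX_NONE)[0]:
        P=plane(s,c.reshape(-1,2),.014)[:,:2]
        if cv2.contourArea(c)<100 or abs(P[:,1].mean()+.06)>.07: continue
        print(n,cv2.minAreaRect((P*1000).astype(np.float32)),'maxx',P[np.argmax(P[:,0])],cv2.boundingRect(c))
print(goto([.568,-.0433,.0195],-75.5))
A=cv2.resize(b['color'][140:300,240:380,::-1],None,fx=3,fy=3,interpolation=2);B=cv2.resize(a['color'][170:330,250:390,::-1],None,fx=3,fy=3,interpolation=2)
cv2.imwrite('pics/c6.png',np.hstack([A,B])[:,:800])
E
```

```text
time_s: 9.52
tcp_pos: [0.4419, -0.0761, 0.019]
tcp_rot: [0.558, 0.433, 0.56, -0.433]
ft_force: [0.2, 0.0, -1.1]
width: 0.0546
top ((545.8822631835938, -49.709991455078125), (41.43047332763672, 54.747413635253906), 14.097917556762695) maxx [ 0.56999329 -0.0606698 ] (305, 196, 18, 16)
side ((426.7602233886719, -83.23619842529297), (69.85640716552734, 39.026424407958984), 73.68141174316406) maxx [ 0.4524176  -0.06504782] (273, 244, 13, 15)
side ((512.6770629882812, -66.93391418457031), (114.45655822753906, 63.51263427734375), 14.510063171386719) maxx [ 0.57059291 -0.06593136] (292, 234, 28, 20)
(array([ 0.018,  4.322, -0.018]), array([-0.006,  0.001, -0.002]))
```

View pics/c6.png

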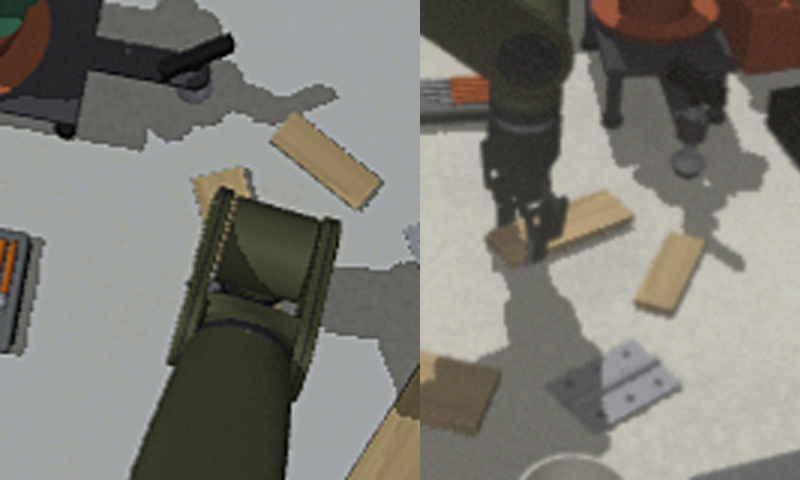

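The board's far end is at (0.566,-0.045), as predicted, and is aimed below the foot. I'll advance 130 mm along the board.

```bash
python3 -m inch '[{"translation":[0,0.3,0],"twist":[0,0,0]},{"translation":[0,0.9,0],"twist":[0,0,0]},{"translation":[0,1.5,0],"twist":[0,0,0]},{"translation":[0,2.1,0],"twist":[0,0,0]},{"translation":[0,2.6,0],"twist":[0,0,0]},{"translation":[0,3.1,0],"twist":[0,0,0]},{"translation":[0,3.6,0],"twist":[0,0,0]},{"translation":[0,4,0],"twist":[0,0,0]},{"translation":[0,4.25,0],"twist":[0,0,0]},{"translation":[0.02,4.32,0],"twist":[0,0,0]},{"translation":[0.05,4.32,0],"twist":[0,0,0]},{"translation":[0.08,4.32,0],"twist":[0,0,0]},{"translation":[0.08,4.32,0],"twist":[0,0,0]}]'
```

```text
time_s: 11.25
tcp_pos: [0.5674, -0.0437, 0.0174]
tcp_rot: [0.559, 0.433, 0.559, -0.433]
ft_force: [-0.5, 0.2, -0.7]
width: 0.0544
```

```bash
python3 -m inch '[{"translation":[0,0,0],"twist":[0,0,0]},{"translation":[0,0,0],"twist":[0,0,0]},{"translation":[0,0,0],"twist":[0,0,0]},{"translation":[0,0,0],"twist":[0,0,0]},{"translation":[-0.2,0,0],"twist":[0,0,0]},{"translation":[-0.6,0,0],"twist":[0,0,0]},{"translation":[-1.1,-0.2,0],"twist":[0,0,0]},{"translation":[-2,-0.7,0],"twist":[0,0,0]},{"translation":[-3,-1.5,0],"twist":[0,0,0]},{"translation":[-4.2,-2.2,0],"twist":[0,0,0]},{"translation":[-5.4,-2.8,0],"twist":[0,0,0]},{"translation":[-6.5,-3.2,0],"twist":[0,0,0]},{"translation":[-7,-3.4,0],"twist":[0,0,0]},{"translation":[-7,-3.4,0],"twist":[0,0,0]}]' 72
python3 - <<'E'
from h import *
b=snap('top');a=snap('side')
for n,s in(('top',b),('side',a)):
    hsv=cv2.cvtColor(s['color'],cv2.COLOR_RGB2HSV)
    m=cv2.inRange(hsv,(10,60,40),(28,255,255));m=cv2.morphologyEx(m,cv2.MORPH_OPEN,np.ones((3,3)))
    for c in cv2.findContours(m,0,cv2.CHAIN_APPROX_NONE)[0]:
        P=plane(s,c.reshape(-1,2),.012)[:,:2]
        if cv2.contourArea(c)<80 or abs(P[:,1].mean()+.06)>.12: continue
        print(n,cv2.minAreaRect((P*1000).astype(np.float32)),cv2.boundingRect(c))
print(proj(b,[[.658,-.02,.154]]),proj(a,[[.658,-.02,.012]]))
print(goto([.6575,-.0200,.19],20.7))
A=cv2.resize(b['color'][140:300,240:380,::-1],None,fx=3,fy=3,interpolation=2);B=cv2.resize(a['color'][170:290,290:390,::-1],None,fx=4,fy=4,interpolation=2)
cv2.imwrite('pics/c7.png',np.hstack([A,B])[:,:800])
E
```

```text
time_s: 13.0
tcp_pos: [0.4694, -0.0693, 0.229]
tcp_rot: [0.56, 0.434, 0.558, -0.433]
ft_force: [0.2, 0.1, -0.9]
width: 0.0718
top ((610.2288818359375, -23.616344451904297), (85.45850372314453, 50.09375762939453), 4.311517238616943) (297, 171, 16, 27)
top ((1200.607666015625, 21.813270568847656), (147.1274871826172, 31.134504318237305), 89.62244415283203) (270, 16, 43, 9)
side ((578.448486328125, -169.43653869628906), (126.05947875976562, 40.9305419921875), 49.344993591308594) (322, 248, 23, 25)
side ((612.7839965820312, -38.83038330078125), (162.26336669921875, 63.39453887939453), 14.152090072631836) (306, 226, 44, 20)
side ((974.7146606445312, -9.53204345703125), (494.6956481933594, 50.251060485839844), 89.79415893554688) (384, 179, 68, 77)
[[305.387354   157.47319245]] [[337.751793   228.14289909]]
(array([ 1.204e+00,  6.505e+00, -4.000e-03]), array([-1.6036e+01, -1.7000e-02,  3.0000e-03]))
```

View pics/c7.png

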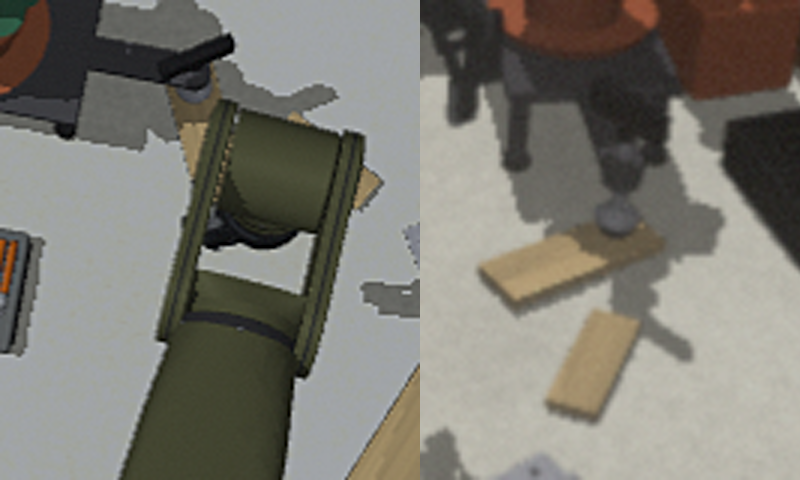

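The board lies under the foot: its centre in the side view is about (0.614,-0.034) after correcting for bias, and the sole axis falls about 45 mm from the centre along the centreline. The small board hasn't moved. Next is the handle.

```bash
python3 -m inch '[{"translation":[0.1,0.3,0],"twist":[-0.7,0,0]},{"translation":[0.2,0.9,0],"twist":[-2,0,0]},{"translation":[0.3,1.6,0],"twist":[-3.5,0,0]},{"translation":[0.4,2.4,0],"twist":[-5,0,0]},{"translation":[0.5,3.2,0],"twist":[-6.5,0,0]},{"translation":[0.6,4,0],"twist":[-8,0,0]},{"translation":[0.7,4.7,0],"twist":[-9.5,0,0]},{"translation":[0.8,5.3,0],"twist":[-11,0,0]},{"translation":[0.9,5.8,0],"twist":[-12.5,0,0]},{"translation":[1,6.2,0],"twist":[-14,0,0]},{"translation":[1.1,6.45,0],"twist":[-15.3,0,0]},{"translation":[1.2,6.5,0],"twist":[-16,0,0]},{"translation":[1.2,6.5,0],"twist":[-16,0,0]},{"translation":[1.2,6.5,0],"twist":[-16,0,0]}]' 50
python3 - <<'E'
from h import *
print(bot.read_state()['qpos'],goto([.6575,-.0200,.143],20.7))
a=snap('side')
cv2.imwrite('pics/c8.png',cv2.resize(a['color'][120:260,270:410,::-1],None,fx=4,fy=4,interpolation=2))
E
```

```text
time_s: 14.85
tcp_pos: [0.6574, -0.0202, 0.1901]
tcp_rot: [0.695, -0.125, 0.697, 0.126]
ft_force: [-0.8, -0.3, 0.1]
width: 0.0501
[-1.12300634e-01  1.84069325e-01  1.68617588e+00  6.09004807e-06
  1.27358809e+00 -4.68847726e-01] (array([1.569, 0.004, 0.008]), array([-0.045, -0.019, -0.01 ]))
```

View pics/c8.png

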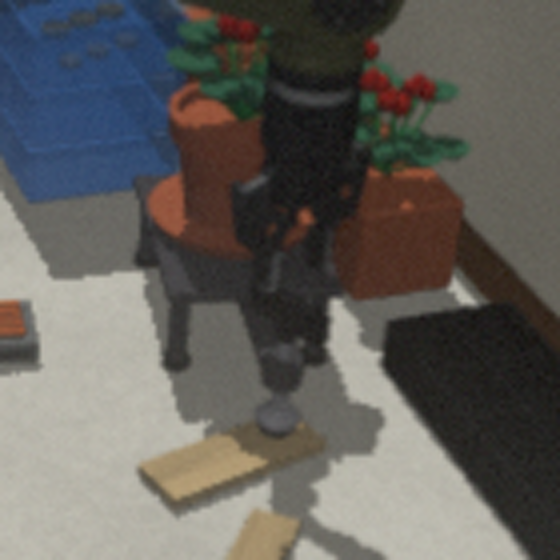

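The fingers straddle the handle, with tips at about crop (265,280) and (320,260). I'll descend and grip gently.

```bash
python3 -m inch '[{"translation":[0.3,0,0],"twist":[0,0,0]},{"translation":[0.7,0,0],"twist":[0,0,0]},{"translation":[1.1,0,0],"twist":[0,0,0]},{"translation":[1.4,0,0],"twist":[0,0,0]},{"translation":[1.57,0,0],"twist":[0,0,0]},{"translation":[1.57,0,0],"twist":[0,0,0]}]'; python3 -m inch '[{"translation":[0,0,0],"twist":[0,0,0]},{"translation":[0,0,0],"twist":[0,0,0]},{"translation":[0,0,0],"twist":[0,0,0]},{"translation":[0,0,0],"twist":[0,0,0]},{"translation":[0,0,0],"twist":[0,0,0]},{"translation":[0,0,0],"twist":[0,0,0]},{"translation":[0,0,0],"twist":[0,0,0]}]' 8 25
python3 -c "
from h import *
s=bot.read_state();print(s['ft_force'],s['ft_torque'],tool()[1].apply([0,0,1]))"
```

```text
time_s: 15.65
tcp_pos: [0.6576, -0.0203, 0.1438]
tcp_rot: [0.696, -0.126, 0.696, 0.126]
ft_force: [0.9, -1.4, 1.1]
width: 0.0501
time_s: 16.52
tcp_pos: [0.6592, -0.0201, 0.1453]
tcp_rot: [0.697, -0.126, 0.695, 0.126]
ft_force: [5.4, 1.7, -1.0]
width: 0.0154
[ 5.42628286  1.728567   -1.00750946] [ 0.15718077 -0.69779986  0.10898908] [0.93670701 0.35009659 0.00351625]
```

The handle is gripped at 15.4 mm with the jaw at 20.5°, so the bar yaw is -69.5° and the joint is at about 1.02 rad (stand yaw -11.2°). I need about 127° clockwise with an 8.5 mm drop, so I'll turn 108° first with a 1.7 mm centring shift.

```bash
python3 -m inch '[{"translation":[0,0,0.055],"twist":[0,0,0]},{"translation":[0.01,0,0.055],"twist":[0.7,0,0]},{"translation":[0.03,0,0.055],"twist":[1.9,0,0]},{"translation":[0.04,0,0.055],"twist":[3.1,0,0]},{"translation":[0.06,0,0.055],"twist":[4.3,0,0]},{"translation":[0.07,0,0.055],"twist":[5.5,0,0]},{"translation":[0.09,0,0.055],"twist":[6.7,0,0]},{"translation":[0.1,0,0.055],"twist":[7.9,0,0]},{"translation":[0.12,0,0.055],"twist":[9.1,0,0]},{"translation":[0.13,0,0.055],"twist":[10,0,0]},{"translation":[0.13,0,0.055],"twist":[10,0,0]}]'
python3 -c "
from h import *
s=bot.read_state();z=tool()[1].apply([0,0,1]);print(s['ft_force'],s['ft_torque'],z,np.degrees(np.arctan2(z[1],z[0])))"
```

```text
time_s: 17.9
tcp_pos: [0.6592, -0.0198, 0.1412]
tcp_rot: [0.665, 0.239, 0.666, -0.239]
ft_force: [-1.8, 0.3, 4.1]
width: 0.0155
[-1.79120789  0.29038619  4.0616196 ] [ 0.15933345  0.3027788  -0.1139009 ] [ 7.71912557e-01 -6.35728427e-01 -6.09889023e-04] -39.47404027578386
```

```bash
python3 -m inch '[{"translation":[0.01,0,0],"twist":[0.7,0,0]},{"translation":[0.03,0,0],"twist":[1.9,0,0]},{"translation":[0.04,0,0],"twist":[3.1,0,0]},{"translation":[0.06,0,0],"twist":[4.3,0,0]},{"translation":[0.07,0,0],"twist":[5.5,0,0]},{"translation":[0.09,0,0],"twist":[6.7,0,0]},{"translation":[0.1,0,0],"twist":[7.9,0,0]},{"translation":[0.12,0,0],"twist":[8.8,0,0]},{"translation":[0.12,0,0],"twist":[9,0,0]},{"translation":[0.12,0,0],"twist":[9,0,0]}]'
cat > q.py <<'E'
from h import *
np.set_printoptions(precision=3,suppress=True)
s=bot.read_state();z=tool()[1].apply([0,0,1]);j=np.degrees(np.arctan2(z[1],z[0]));print(s['ft_force'],s['ft_torque'],j,'q',np.radians(-11.2-(j-90)))
E
python3 q.py
```

```text
time_s: 19.15
tcp_pos: [0.6592, -0.0192, 0.1376]
tcp_rot: [0.484, 0.515, 0.485, -0.515]
ft_force: [-2.2, 2.8, 6.9]
width: 0.0156
[-2.235  2.825  6.936] [0.617 0.521 0.015] -93.43270914319042 q 3.006027854178415
```

```bash
python3 -m inch '[{"translation":[-0.02,0,0],"twist":[0.4,0,0]},{"translation":[-0.02,0,0],"twist":[0.9,0,0]},{"translation":[-0.02,0,0],"twist":[1.1,0,0]},{"translation":[-0.02,0,0],"twist":[1.1,0,0]},{"translation":[-0.02,0,0],"twist":[1.1,0,0]}]';python3 q.py; python3 -m inch '[{"translation":[0,0,0],"twist":[0.4,0,0]},{"translation":[0.01,0,0],"twist":[0.8,0,0]},{"translation":[0.01,0,0],"twist":[1.1,0,0]},{"translation":[0.01,0,0],"twist":[1.1,0,0]},{"translation":[0.01,0,0],"twist":[1.1,0,0]}]';python3 q.py
```

```text
time_s: 19.77
tcp_pos: [0.6591, -0.0193, 0.1372]
tcp_rot: [0.454, 0.542, 0.455, -0.542]
ft_force: [-1.8, 5.3, 1.2]
width: 0.0159
[-1.764  5.322  1.228] [1.004 0.139 0.042] -100.08486867778262 q 3.1221299404249825
time_s: 20.4
tcp_pos: [0.6591, -0.0193, 0.1368]
tcp_rot: [-0.422, -0.567, -0.422, 0.567]
ft_force: [-0.4, 5.1, -0.5]
width: 0.0156
[-0.424  5.079 -0.537] [1.102 0.111 0.06 ] -106.71474905420992 q 3.2378431820069995
```

```bash
python3 -m inch '[{"translation":[0,0,-0.05],"twist":[0,0,0]},{"translation":[0,0,-0.05],"twist":[0,0,0]}]';python3 q.py; python3 -m inch '[{"translation":[0,0,0],"twist":[0,0,0]},{"translation":[0,0,0],"twist":[0,0,0]},{"translation":[0,0,0],"twist":[0,0,0]},{"translation":[0,0,0],"twist":[0,0,0]},{"translation":[-0.3,0,0],"twist":[0,0,0]},{"translation":[-0.9,0,0],"twist":[0,0,0]},{"translation":[-1.8,0,0],"twist":[0,0,0]},{"translation":[-2.8,0,0],"twist":[0,0,0]},{"translation":[-3.4,0,0],"twist":[0,0,0]},{"translation":[-3.4,0,0],"twist":[0,0,0]}]' 50; python3 -c "
from h import *
print(goto([.42,.05,.26],-106.7))"
```

```text
time_s: 20.65
tcp_pos: [0.6593, -0.0189, 0.1368]
tcp_rot: [-0.422, -0.567, -0.422, 0.568]
ft_force: [-2.6, 1.5, -0.0]
width: 0.0157
[-2.599  1.475 -0.049] [ 0.313  0.477 -0.035] -106.71122877982732 q 3.23778174162845
time_s: 21.9
tcp_pos: [0.6609, -0.0184, 0.2422]
tcp_rot: [0.423, 0.569, 0.421, -0.566]
ft_force: [-0.4, -0.5, 0.1]
width: 0.0503
(array([-0.633, -8.345,  0.125]), array([-0.003, -0.008, -0.044]))
```

```bash
python3 -m inch '[{"translation":[-0.1,-0.4,0],"twist":[0,0,0]},{"translation":[-0.3,-1.2,0],"twist":[0,0,0]},{"translation":[-0.5,-2.4,0],"twist":[0,0,0]},{"translation":[-0.6,-3.8,0],"twist":[0,0,0]},{"translation":[-0.6,-5.2,0],"twist":[0,0,0]},{"translation":[-0.6,-6.5,0],"twist":[0,0,0]},{"translation":[-0.6,-7.5,0.1],"twist":[0,0,0]},{"translation":[-0.6,-8.2,0.1],"twist":[0,0,0]},{"translation":[-0.6,-8.3,0.1],"twist":[0,0,0]},{"translation":[-0.6,-8.3,0.1],"twist":[0,0,0]}]'
python3 - <<'E'
from h import *
b=snap('top');a=snap('side')
for n,s in(('top',b),('side',a)):
    hsv=cv2.cvtColor(s['color'],cv2.COLOR_RGB2HSV)
    m=cv2.inRange(hsv,(10,60,40),(28,255,255));m=cv2.morphologyEx(m,cv2.MORPH_OPEN,np.ones((3,3)))
    for c in cv2.findContours(m,0,cv2.CHAIN_APPROX_NONE)[0]:
        P=plane(s,c.reshape(-1,2),.012)[:,:2]
        if cv2.contourArea(c)<80 or abs(P[:,1].mean()+.06)>.12: continue
        print(n,cv2.minAreaRect((P*1000).astype(np.float32)))
def crop(s,x,y,w,h,k):
    I=s['color'][y:y+h,x:x+w,::-1].astype(float);I=np.clip(255*(I/140)**.5,0,255).astype(np.uint8)
    return cv2.resize(I,None,fx=k,fy=k,interpolation=cv2.INTER_CUBIC)
A=crop(b,260,135,66,66,6);B=crop(a,295,170,66,75,6);H=np.zeros((450,800,3),np.uint8);H[:396,:396]=A;H[:450,400:796]=B;cv2.imwrite('pics/c9.png',H)
E
```

```text
time_s: 23.15
tcp_pos: [0.4203, 0.0504, 0.2566]
tcp_rot: [-0.422, -0.567, -0.422, 0.568]
ft_force: [0.2, -0.7, 1.0]
width: 0.05
top ((580.3721923828125, -161.3894500732422), (120.27521514892578, 42.64278793334961), 50.164344787597656)
top ((595.8327026367188, -36.45979309082031), (120.49691009521484, 55.33921813964844), 14.541862487792969)
top ((1202.738525390625, 51.452213287353516), (94.5306625366211, 27.256860733032227), 89.577880859375)
side ((577.89013671875, -170.7746124267578), (123.19549560546875, 41.52327346801758), 50.38579559326172)
side ((612.62939453125, -39.60331726074219), (161.7928009033203, 62.4210205078125), 14.408936500549316)
side ((984.185302734375, -50.552833557128906), (31.487388610839844, 174.8241729736328), 0.30156105756759644)
```

View pics/c9.png

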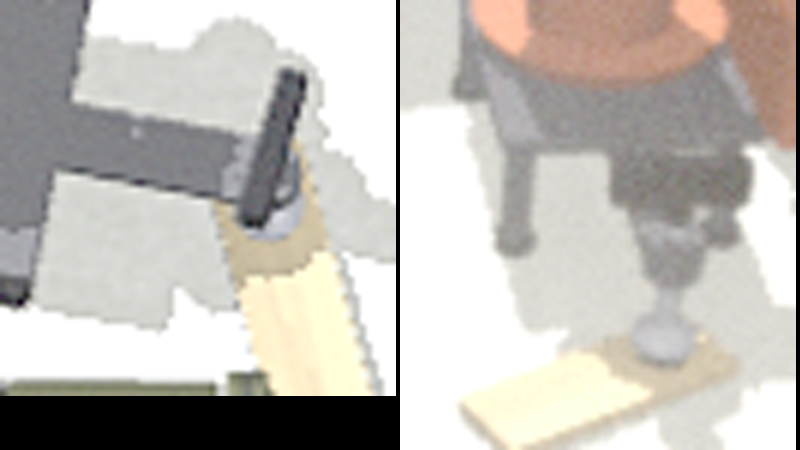

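```bash
python3 - <<'E'
from h import *
b=snap('top');g=cv2.GaussianBlur(cv2.cvtColor(b['color'],cv2.COLOR_RGB2GRAY).astype(np.float32),(0,0),.6)
T=lambda x,y:np.array((260+x/6-.4,135+y/6-.4))
for p,q in((T(277,75),T(240,212)),(T(305,80),T(270,215))):
    d=(q-p)/np.linalg.norm(q-p);nn=np.array([-d[1],d[0]]);t=np.arange(-2.5,2.6,.25);out=[]
    for k in np.linspace(.08,.92,16):
        P=p+k*(q-p)+t[:,None]*nn;v=cv2.remap(g,P[:,:1].astype(np.float32),P[:,1:].astype(np.float32),1).ravel()
        gr=np.abs(np.gradient(v));gr*=gr>.5*gr.max();out.append((P*gr[:,None]).sum(0)/gr.sum())
    P=plane(b,out,.146)[:,:2];vx,vy,x,y=cv2.fitLine(P.astype(np.float32),cv2.DIST_HUBER,0,.001,.001).ravel()
    a=np.degrees(np.arctan2(vy,vx));a=(a+90)%180-90;print(a,'q',np.radians(-11.2-a+180),np.abs((P-[x,y])@[-vy,vx]).max())
E
```

```text
-16.965424 q 3.2422183 0.0012825113040513412
-14.766426 q 3.2038383 0.0038568308271104456
```

```bash
python3 -c "
from rig import bot
s=bot.read_state();print(s['time_s'],abs(s['joint_vel']).max());print(bot.sign_off())"
```

```text
23.3 0.0034725990498482434
the job is handed in; nothing more can be done
None
```

The 160 x 56 mm board now lies flat under the screw foot. The T-handle is turned about 127° clockwise, so the sole should be resting lightly on the board. I handed the job in at 23.3 s, with the gripper open and clear of everything.

- **Sole position:** the foot's axis falls on the board's centreline, about 45 mm from its centre, so the whole sole is on the board. The board's position was the same before and after turning, to within 1 mm.
- **Contact:** the gripper's angle put the joint at 3.24 rad, against 3.14 rad for first touch. The two edges of the handle bar in the last top picture gave 3.24 and 3.20; the 3.20 edge was the noisier fit. The handle dropped 8.5 mm, as expected. That means roughly 0.2–0.4 mm of squeeze, or about 1 N. I worked this out from the angle; the contact force itself was not measured.
- **First grasp:** the fingers closed on top of the board with 5.6 N. I reopened, went lower and gripped it properly.
- **Other things:** the small spare board measured the same at the end, and the hinge looked unmoved after the lift. I did not re-measure the hex key case, bowl, screwdriver or spare pot; the arm did not work near them.

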